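# Close up the model station platform

## Robot

A 6-joint arm with a two-finger parallel gripper is mounted at the origin on the work surface. World frame = base frame: x ahead of the robot, y to its left, z up, the work surface at z = 0. Lengths are in m, angles in rad, forces in N, time in s.
With the tool pointing down it reaches from about 0.25 to 0.775 m from the base axis. Payload 4 kg.
Tool frame: the origin (TCP) lies at the very end of the fingers, on their centre line; the grasp point (between the pads) lies 19 mm behind it; z points along the fingers, y is the line along which they close (so a half turn about z gives the same grasp; the last joint's range is limited). The gripper opens to 94 mm and grips with 3 to 60 N. Pads are 16 mm wide; open, the fingers measure 119 mm over their backs; the gripper's body (75 mm by 177 mm) begins 78 mm behind the grasp point.
Start: joints at [-1.45, 0.087, 1.371, -0, 1.684, -0.103], TCP at [0.122, -0.536, 0.167] pointing down, gripper open.
Joint ranges: [-3.1, 3.1], [-0.76, 2.03], [0.27, 2.55], [-1.08, 4.22], [0.17, 2.65], [-2.57, 2.57]. Speed limits (rad/s): [2.79, 2.79, 3.14, 3.14, 3.14, 3.14].

## Interface

Orientations are given as [roll, pitch, yaw] about the fixed x, y, z axes, in that order (R = Rz(yaw) Ry(pitch) Rx(roll)).
In Python, from bench import robot gives the robot as it stands. The module is installed in compiled form; this text tells all that it offers.
- The arm moves only by the tool move_arm, never from a script. Its argument "deltas" is one flat list of numbers, 7 for each row, row after row: the turn, a rotation vector about the tool's x, y, z in rad, then the shift along the tool's x, y, z in cm, then the closure, from -1 (fully open) to 1 (shut). A call has 1 to 8 rows; each row is the pose to reach, as a shift and turn from the pose commanded when the call began, along the tool's axes at that moment; what a row does not reach only later rows make up. A row lasts 1/10 s, in which the tool goes at most 50 mm and 8.59 degrees, less where a joint would pass 70% of its speed; a pose out of reach is approached as far as the arm can. A call with a gripper value outside its range is refused whole. The fingers move at their own pace and stop on an object; the grip force is fixed at half the most. Time passes only in rows, so rows that repeat a pose let the fingers close. It gives the time, the measured TCP pose, the force, the opening and the grip force at its end, in the units of the state.
- robot.get_obs(): the state, without advancing time (a new reading comes with each control period).
- robot.snapshot(name): name is "side" or "top"; returns a dict with "image" (400x640x3 uint8, red, green, blue), "depth" (400x640 float32, m along the optical axis (not along the pixel's ray), 0 where there is no reading), "fov_y" (degrees; the focal length in pixels is half the picture's height over the tangent of half this angle, whatever the lens; pixels are square), "cx", "cy" (the principal point, pixels), "D" ([k1, k2, p1, p2, k3] as OpenCV has them; the pictures are not rectified), "origin" and "orientation" of the camera in the world. Camera axes: x right, y up, looking along -z (the intrinsics and any distortion apply to the point x, -y, -z); pixel columns grow to the right and rows downward; lengths in m; the calibration is good to about 2 mm. A picture is of the moment at which its call begins.
- robot.close_job(): hands the job in; it is judged then, once.
The state is a dict: "time": time; "joint_positions": joint angles; "qvel": joint speeds; "joint_torque": joint torques, N m; "tool_pos": TCP position; "ee_rot": TCP orientation; "wrist_force": force on the tool from outside, world axes, zero at the start; "wrist_torque": the same for the moment, N m; "width": finger opening in m; "finger_force": force on a finger pad.
Only numpy, scipy, OpenCV 4.12 (cv2) and the standard library are available. Lean on these libraries where they do the work, as an engineer would, in place of code of your own. Each camera call takes 0.05 s, during which the arm holds its last target. There are 200 camera calls.

## Task

Push the loose station platform at the two end parts of its back, not on its delicate fence, until its whole front edge lies flush along the white kerb of the track, then slide it along the kerb until it meets the fixed ramp. Then press it home against the kerb, firmly but gently because the track is only lightly pinned down: first at the end next to the ramp, then at the other end. Keep the platform flat on the table, leave the little crate standing on it and the rest of the layout alone, and let go at the end.

Things in the scene. Friction and masses are not known exactly. Their poses are not given: they have to be found in the camera images.
- track: Straight model track fixed to the table: pale bed, dark sleepers, two brass rails. x points level across it, away from the robot; y along the kerb to the ramp. Origin: at table level where the middle of the platform's front must end; the kerb face is x = 0, the ramp's end face y = 170 mm. Only lightly pinned: more than 20 N from the platform on track, kerb or ramp spoils the job.
- kerb_ramp: White kerb along the track, the half next to the ramp: 165 long, 26 high, 14 mm thick (track y = 10 to 175 mm). Origin: middle of its face to the platform, at table level. Axes as the track's. Pressed home means 3 N or more on it for a third of a second: hold a push of about 13 N; friction at table and ramp takes 2 to 8 N of it.
- kerb_free: The other half of the white kerb, alike and in line: track y = -175 to -10 mm, origin at y = -92.5 mm. It also needs 3 N or more for a third of a second, after the ramp half.
- ramp: Fixed brick-red ramp beside the track, 88 mm wide, its upright end face 30 mm high, sloping down away from the platform over 150 mm. Its origin is at table level, where its end face meets the kerb face (track y = 170 mm). Axes as the track's.
- platform: Loose brick-red block with grey deck, yellow line near its front edge; 90 deep (x), 340 long (y), 30 mm high, 0.2 to 0.32 kg. Origin: centre of its underside. x points from back to front (to the kerb), y along it to the ramp, z up. Push with shut fingers on the bare end parts of its back, 90 mm or more from the middle, or on its free end face.
- fence: Delicate white picket fence on the back edge of the platform's deck, 104 mm long (platform y = -52 to 52 mm), 4 mm thick, 22 mm high, top 52 mm above the table, fixed to the platform. Must not be touched. Origin at the middle of its foot.
- bench: Small wooden bench fixed on the deck in front of the fence, 20 x 60 mm, 28 mm high. Must not be touched. Origin at the middle of its foot.
- crate: Loose little wooden crate standing on the deck, 26 x 34 x 20 mm, 30 g. Origin at the centre of its underside, 30 mm above the table. It must stay on the deck.
- push_ramp (a point): A good place to push: on the platform's back face, 110 mm from its middle towards the ramp, 15 mm above the table.
- push_free (a point): A good place to push: on the platform's back face, 110 mm from its middle away from the ramp, 15 mm above the table.
- plat_front_ramp (a point): Front corner of the platform at the ramp end, 15 mm above the table.
- plat_front_free (a point): Front corner of the platform at the free end, 15 mm above the table.
- plat_end_ramp (a point): Middle of the platform's end face that is to meet the ramp, 15 mm above the table.
- plat_end_free (a point): Middle of the platform's other, free end face, 15 mm above the table: push here to slide it along.
- wagon: Yellow open goods wagon on the rails, 90 x 200 mm, 87 mm high. Leave alone. Origin under its middle, at rail height (28 mm).
- tree_left: Model tree, 170 mm high, 82 mm across. Leave alone. Origin at the foot.
- tree_right: Model tree, 150 mm high, 72 mm across. Leave alone. Origin at the foot.
- hut: Small cream model house with grey roof, 90 x 120 mm, 140 mm high. Leave alone. Origin under its middle.
- screwdriver: Screwdriver lying on the table, about 200 mm long. Leave alone.
- glue: White glue bottle with red cap, 44 mm across, 110 mm high. Leave alone. Origin under its middle.
Mind the look-alikes: they are no part of the job. What is meant by the crate is not blue, green or turquoise, and is the smaller of those in its own colour.

How it is judged:
On the way, in this order (a step that is already met when the one before it is completed fails the run):
1. the platform's front lies flush along both halves of the kerb (x of plat_front_ramp in the frame of track between -0.002 and 0.004 m and x of plat_front_free in the frame of track between -0.002 and 0.004 m and height (world z) of platform below 0.004 m), for 0.1 s.
2. it has been slid along the kerb up to the ramp (and is not yet being pressed home) (x of each of plat_front_ramp, plat_front_free in the frame of track above -0.006 m and y of plat_end_ramp in the frame of track above 0.168 m and contact force between platform and kerb_ramp below 3 N), for 0.1 s.
3. it is pressed home against the kerb at the ramp end (at least 3 N there, less on the other half) (contact force between platform and kerb_ramp above 3 N and contact force between platform and kerb_free below 3 N), for 0.3 s.
4. it is pressed home against the kerb at the free end (at least 3 N) (contact force between platform and kerb_free above 3 N), for 0.3 s.
At the end, for the whole second after the job is handed in: The platform is flat on the table and at rest, both front corners within 2 mm of the kerb face and parallel to it within 0.012 rad, its end within 2 mm of the ramp, the crate standing on its deck; everything else where it was (all of step 1 and y of plat_end_ramp in the frame of track above 0.168 m and angle between the y axis of platform and the y axis of track, either way round below 0.012 rad and linear speed of platform below 0.005 m/s and height (world z) of crate above 0.025 m and angle between crate's own z axis and vertical below 0.2 rad); the robot touches nothing.
It fails at once if the platform pushes on the track, kerb or ramp with more than 20 N (contact force between platform and track above 20 N or contact force between platform and kerb_ramp above 20 N or contact force between platform and kerb_free above 20 N or contact force between platform and ramp above 20 N).
It fails at once if the robot touches the fence, bench or crate (contact force between any of the fingers, the arm and fence above 0.5 N or contact force between any of the fingers, the arm and bench above 0.5 N or contact force between any of the fingers, the arm and crate above 0.5 N).
It fails at once if the platform is lifted or tipped (height (world z) of platform above 0.008 m or angle between platform's own z axis and vertical above 0.08 rad).
It fails at once if the robot strikes the track, kerb or ramp (contact force between any of the fingers, the arm and track above 5 N).
It fails at once if another thing on the layout is moved by more than 2 cm (distance of any of wagon, tree_left, tree_right, hut, screwdriver, glue from where it was at the start of the episode above 0.02 m).
It also fails if it takes over 72 s, if anything falls off the work surface, if the arm or the gripper's body presses on something with over 40 N, if the wrist force passes 120 N, or if a joint passes its speed limit or range.

## Working session

There is one attempt and no reset: what is moved stays moved. The work goes in short steps, Python scripts to look and compute and a tool call to move; the robot and the scene stay as the last step left them, time stands still between calls to the robot, and variables do not carry over. Pictures are saved under pics/ and viewed, at most 10 in all, crops included, and the job is handed in when it is done.

Besides the shell and the picture viewer there is one more tool, called after "Emit:" as name(argument=value, ...), one argument or row to a line, values as JSON. move_arm: Moves the arm, as the interface text tells. Its arguments: {"type":"object","properties":{"deltas":{"type":"array","items":{"type":"number"}}},"required":["deltas"]}

```bash
mkdir -p pics; python3 - <<'E'
from bench import robot
import cv2,numpy as np
for n in("top","side"):
    s=robot.snapshot(n); cv2.imwrite(f"pics/{n}0.png",s["image"][:,:,::-1])
    np.savez(f"{n}0.npz",**s)
    print(n,s["fov_y"],s["cx"],s["cy"],s["D"],s["origin"],s["orientation"],(s["depth"]>0).mean())
print(robot.get_obs())
E
```

```text
top 49.121628025532836 313.3855327554812 201.78373780858007 [0.00550866 0.         0.         0.         0.        ] [0.30625997 0.04337686 1.25730301] [ 0.15082287 -0.00563041 -1.569039  ] 0.99605078125
side 51.24266003103333 316.0314410095211 199.51071741535083 [-0.01905555  0.          0.          0.          0.        ] [1.4467599  0.61886215 0.98604654] [ 0.86622579 -0.00691163  2.11780975] 0.996125
{'time': 0.1, 'joint_positions': array([-1.45009455e+00,  8.78831554e-02,  1.37206789e+00,  8.42851341e-06,
        1.68359485e+00, -1.03100443e-01]), 'qvel': array([ 0.00127449, -0.00119658, -0.0032574 ,  0.00036826,  0.00056358,
        0.00012454]), 'joint_torque': array([ 2.24695119e-03, -3.41253591e+01, -3.03303123e+01,  7.19692698e-02,
        3.04020708e-02, -9.16423528e-05]), 'tool_pos': array([ 0.12199744, -0.53572924,  0.16613804]), 'ee_rot': array([-3.13965065e+00, -2.09355243e-04,  2.23802955e-01]), 'wrist_force': array([ 0.41519997, -0.19978854, -0.81874177]), 'wrist_torque': array([-0.02269926,  0.01359217,  0.00698559]), 'finger_force': 0.0, 'width': 0.09419377419992976}
```

View pics/top0.png

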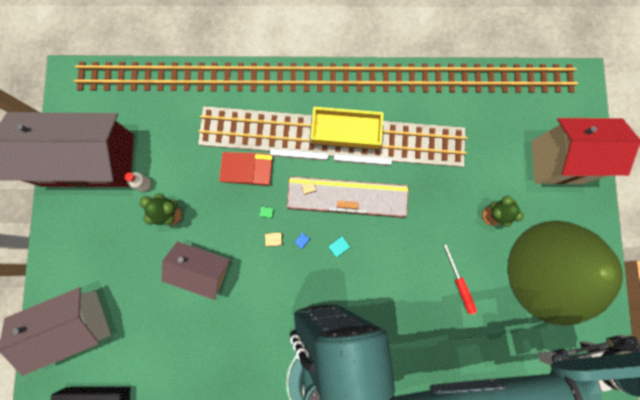

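View pics/side0.png

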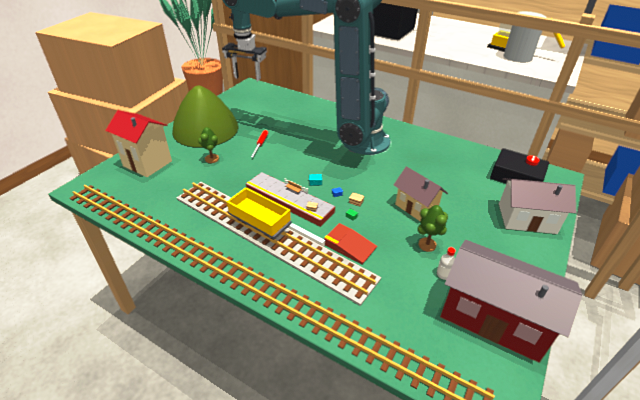

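Top view: the platform is around (348,197), the ramp at (246,168), and the kerb strips at (298,155) and (362,159). The wood-coloured crates are on the deck at (308,188) and on the table at (273,240). The deck one is smaller and fits the description. Others on the table are green (266,212), blue (302,241) and turquoise (339,246). I'll confirm with a crop and measure.

```bash
cat > h.py <<'E'
import numpy as np,cv2
from scipy.spatial.transform import Rotation as R
def cam(s):
    f=200/np.tan(np.radians(float(s["fov_y"]))/2)
    K=np.array([[f,0,float(s["cx"])],[0,f,float(s["cy"])],[0,0,1]])
    return K,np.array(s["D"],float),R.from_euler("xyz",s["orientation"]).as_matrix(),np.array(s["origin"])
def rays(s,px):
    K,D,M,o=cam(s)
    n=cv2.undistortPoints(np.array(px,float).reshape(-1,1,2),K,D)[:,0]
    return np.c_[n[:,0],-n[:,1],-np.ones(len(n))]@M.T,o
def plane(s,px,z):
    d,o=rays(s,px); return o+d*((z-o[2])/d[:,2])[:,None]
def cloud(s):
    v,u=np.mgrid[:400,:640]; d,o=rays(s,np.c_[u.ravel(),v.ravel()])
    return (o+d*s["depth"].reshape(-1,1)).reshape(400,640,3)
E
python3 - <<'E'
import numpy as np,cv2
from h import *
s=np.load("top0.npz"); im=s["image"]
c=im[95:255,190:480,::-1]; cv2.imwrite("pics/crop0.png",cv2.resize(c,None,fx=2.7,fy=2.7,interpolation=cv2.INTER_CUBIC))
P=cloud(s)
hsv=cv2.cvtColor(im,cv2.COLOR_RGB2HSV)
for c in (250,265,298,310,330,345,362,390,400):
    print(c,[(r,*hsv[r,c],*(P[r,c]*1000).astype(int)) for r in range(146,222,3)])
E
```

```text
250 [(146, np.uint8(23), np.uint8(35), np.uint8(226), np.int64(661), np.int64(223), np.int64(8)), (149, np.uint8(43), np.uint8(43), np.uint8(141), np.int64(655), np.int64(224), np.int64(-2)), (152, np.uint8(22), np.uint8(83), np.uint8(153), np.int64(645), np.int64(224), np.int64(-1)), (155, np.uint8(4), np.uint8(172), np.uint8(219), np.int64(629), np.int64(220), np.int64(27)), (158, np.uint8(4), np.uint8(170), np.uint8(216), np.int64(619), np.int64(219), np.int64(30)), (161, np.uint8(4), np.uint8(171), np.uint8(219), np.int64(610), np.int64(218), np.int64(33)), (164, np.uint8(4), np.uint8(170), np.uint8(220), np.int64(602), np.int64(219), np.int64(27)), (167, np.uint8(5), np.uint8(167), np.uint8(220), np.int64(593), np.int64(218), np.int64(30)), (170, np.uint8(5), np.uint8(170), np.uint8(219), np.int64(584), np.int64(218), np.int64(29)), (173, np.uint8(4), np.uint8(170), np.uint8(217), np.int64(575), np.int64(218), np.int64(32)), (176, np.uint8(4), np.uint8(169), np.uint8(219), np.int64(566), np.int64(218), np.int64(30)), (179, np.uint8(5), np.uint8(170), np.uint8(219), np.int64(558)
[... 20268 characters left out ...]
(498), np.int64(-208), np.int64(31)), (203, np.uint8(12), np.uint8(21), np.uint8(220), np.int64(489), np.int64(-208), np.int64(30)), (206, np.uint8(16), np.uint8(20), np.uint8(221), np.int64(481), np.int64(-208), np.int64(29)), (209, np.uint8(10), np.uint8(21), np.uint8(219), np.int64(472), np.int64(-208), np.int64(32)), (212, np.uint8(13), np.uint8(18), np.uint8(225), np.int64(464), np.int64(-208), np.int64(28)), (215, np.uint8(4), np.uint8(73), np.uint8(212), np.int64(455), np.int64(-207), np.int64(32)), (218, np.uint8(69), np.uint8(97), np.uint8(142), np.int64(450), np.int64(-213), np.int64(0)), (221, np.uint8(71), np.uint8(104), np.uint8(166), np.int64(441), np.int64(-213), np.int64(1))]
```

View pics/crop0.png

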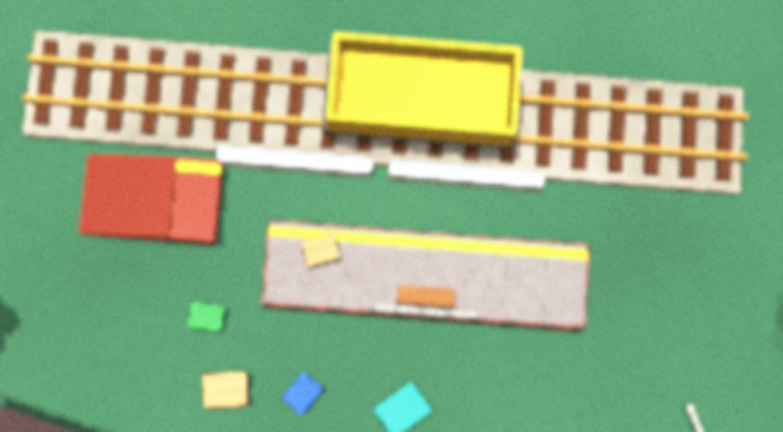

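The crop confirms it: crate at (309,188) on the deck. It's smaller than the loose one of the same colour on the table. Next I fit edges.

```bash
cat >> h.py <<'E'
def measure(s):
    im=cv2.GaussianBlur(s["image"],(0,0),0.6)[90:260,180:480]; k=8
    im=cv2.resize(im,None,fx=k,fy=k,interpolation=cv2.INTER_CUBIC)
    px=lambda a:(np.array(a,float)+.5)/k-.5+[180,90]
    hsv=cv2.cvtColor(im,cv2.COLOR_RGB2HSV); i=im.astype(int)
    def comps(m,amin):
        n,l,st,c=cv2.connectedComponentsWithStats(m.astype(np.uint8))
        return [(l==j,px(c[j]),st[j,4]/k/k) for j in range(1,n) if st[j,4]>amin*k*k]
    out={}
    def fit(m,z):  # contour in world xy
        c=max(cv2.findContours(m.astype(np.uint8),0,cv2.CHAIN_APPROX_NONE)[0],key=len)[:,0]
        return plane(s,px(c),z)[:,:2]
    W=[c for c in comps((hsv[...,1]<22)&(i.min(2)>205),40)]
    out["kerbs"]=[(fit(m,.026),c,a) for m,c,a in W]
    G=[c for c in comps(~((i[...,1]-i[...,0])>18),500)]
    out["other"]=[(fit(m,.03),c,a) for m,c,a in G]
    return out
def side(P,u,s,lo,hi):
    """line on the extreme side s*n of points P, between lo..hi along u; returns point, dir"""
    n=np.array([-u[1],u[0]])*s; t=P@u; L,H=t.min(),t.max()
    sel=P[(t>L+lo*(H-L))&(t<L+hi*(H-L))]; d=sel@n; sel=sel[d>np.median(d[d>(d.max()+d.min())/2])-.004]
    vx,vy,x,y=cv2.fitLine(sel.astype(np.float32),cv2.DIST_HUBER,0,.001,.001).ravel()
    v=np.array([vx,vy]); v*=np.sign(v@u); return np.array([x,y]),v
E
python3 - <<'E'
from h import *
s=np.load("top0.npz"); o=measure(s)
for k in o:
    for P,c,a in o[k]: print(k,c.round(1),round(a),P.min(0).round(4),P.max(0).round(4))
E
```

```text
kerbs [298.5 153.1] 351 [ 0.6209 -0.0047] [0.6509 0.1633]
kerbs [362.8 158.4] 353 [ 0.6063 -0.1902] [ 0.6355 -0.0217]
kerbs [355.9 193.3] 40 [ 0.5009 -0.0963] [ 0.5305 -0.0726]
kerbs [371.5 195.6] 46 [ 0.4985 -0.1416] [ 0.5245 -0.1134]
kerbs [317.6 203. ] 46 [0.479  0.0089] [0.5005 0.0384]
kerbs [380.7 205.7] 41 [ 0.4676 -0.1655] [ 0.4956 -0.1442]
other [321.9 140.1] 13224 [ 0.5389 -0.4087] [0.7757 0.3727]
other [347.3 196.6] 3969 [ 0.4491 -0.2333] [0.5674 0.1145]
```

```bash
cat >> h.py <<'E'
def poses(s):
    o=measure(s)
    kr,kf=[p[0] for p in sorted([q for q in o["kerbs"] if q[2]>200],key=lambda q:q[1][0])][:2]
    cr,cf=kr.mean(0),kf.mean(0); u=(cr-cf)/np.linalg.norm(cr-cf)
    for _ in range(2):
        n=np.array([u[1],-u[0]]) # away from robot
        Q=np.vstack([side(P,u,1,.1,.9)[0] for P in (kf,kr)]) # s=1: -x side
        u=(Q[1]-Q[0])/np.linalg.norm(Q[1]-Q[0])
    n=np.array([u[1],-u[0]])
    if n[0]<0:n=-n
    ymid=((kr@u).max()+(kf@u).min())/2
    T0=Q.mean(0); T0=T0+u*(ymid-T0@u)
    return dict(u=u,n=n,T0=T0,L=(kr@u).max()-(kf@u).min(),o=o)
def plat(s,hint=None):
    r=poses(s)
    b=[q for q in r["o"]["other"] if 2500<q[2]<6000]
    if not b: return r
    P=b[0][0]; u=r["u"]
    p,v=side(P,u,-1,.04,.96); nv=np.array([v[1],-v[0]])
    y=P@v; sel=np.abs((P-p)@nv+.04)<.03
    e=y[sel]; hi=np.median(np.sort(e)[-60:]);lo=np.median(np.sort(e)[:60])
    C=p+v*(lo+170e-3-p@v)*.5+v*(hi-170e-3-p@v)*.5
    r.update(v=v,nv=nv,front_mid=C,plen=hi-lo)
    tr=lambda X:(np.array([(X-r["T0"])@r["n"],(X-r["T0"])@r["u"]])*1000).round(1)
    r["fr"],r["ff"]=tr(C+.17*v),tr(C-.17*v)
    return r
E
python3 - <<'E'
from h import *
s=np.load("top0.npz"); r=plat(s); 
for k in r:
    if k!="o": print(k,r[k])
print("track yaw",np.arctan2(-r["u"][0],r["u"][1]),"plat yaw",np.arctan2(-r["v"][0],r["v"][1]))
for a in(.11,-.11): print("push",a,r["front_mid"]-.09*r["nv"]+a*r["v"])
print("endfree",r["front_mid"]-.045*r["nv"]-.17*r["v"])
for a in(.11,-.11): print("final push",a,r["T0"]-.09*r["n"]+a*r["u"])
E
```

```text
u [0.08069317 0.996739  ]
n [ 0.996739   -0.08069317]
T0 [ 0.6191539  -0.01224769]
L 0.3544836591305037
v [0.07511896 0.99717456]
nv [ 0.99717456 -0.07511896]
front_mid [ 0.55546552 -0.0631558 ]
plen 0.34346713946444407
fr [-60.3 114.1]
ff [ -58.4 -225.9]
track yaw -0.080781005 plat yaw -0.07518979
push 0.11 [0.47398289 0.05329411]
push -0.11 [ 0.45745672 -0.16608429]
endfree [ 0.49782244 -0.22929512]
final push 0.11 [0.53832364 0.10465598]
final push -0.11 [ 0.52057114 -0.11462659]
```

Emit:
move_arm(
  deltas=[0,0,0.305,39,-29.3,0,1,0,0,0.305,39,-29.3,0,1,0,0,0.305,39,-29.3,0,1,0,0,0.305,39,-29.3,0,1,0,0,0.305,39,-29.3,0,1,0,0,0.305,39,-29.3,0,1,0,0,0.305,39,-29.3,0,1,0,0,0.305,39,-29.3,0,1],
)

```text
time: 0.9
tool_pos: [0.3798, -0.2309, 0.1669]
ee_rot: [3.142, 0.0, -0.081]
wrist_force: [0.9, -1.0, 0.1]
width: 0.0333
finger_force: 0.0
```

Emit:
move_arm(
  deltas=[0,0,0,4.9,-7.1,4,1,0,0,0,4.9,-7.1,8,1,0,0,0,4.9,-7.1,12,1,0,0,0,4.9,-7.1,15.9,1,0,0,0,4.9,-7.1,15.9,1,0,0,0,4.9,-7.1,15.9,1],
)

```text
time: 1.5
tool_pos: [0.4331, -0.1658, 0.0081]
ee_rot: [-3.141, 0.002, -0.081]
wrist_force: [0.0, -0.3, 0.4]
width: 0.0005
finger_force: 0.0
```

```bash
python3 - <<'E'
from bench import robot
import cv2
from h import *
s=robot.snapshot("side"); t=robot.snapshot("top")
a=cv2.resize(s["image"][140:260,160:420],(780,360),interpolation=cv2.INTER_CUBIC)
b=cv2.resize(t["image"][140:220,200:460],(780,240),interpolation=cv2.INTER_CUBIC)
cv2.imwrite("pics/a1.png",np.vstack([a,b])[:,:,::-1]); o=robot.get_obs(); print(o["tool_pos"],o["width"],o["wrist_force"])
E
```

```text
[ 0.43588102 -0.16765974  0.01136086] 0.00035843323048694123 [-0.48905678 -0.72265654  0.91850212]
```

View pics/a1.png

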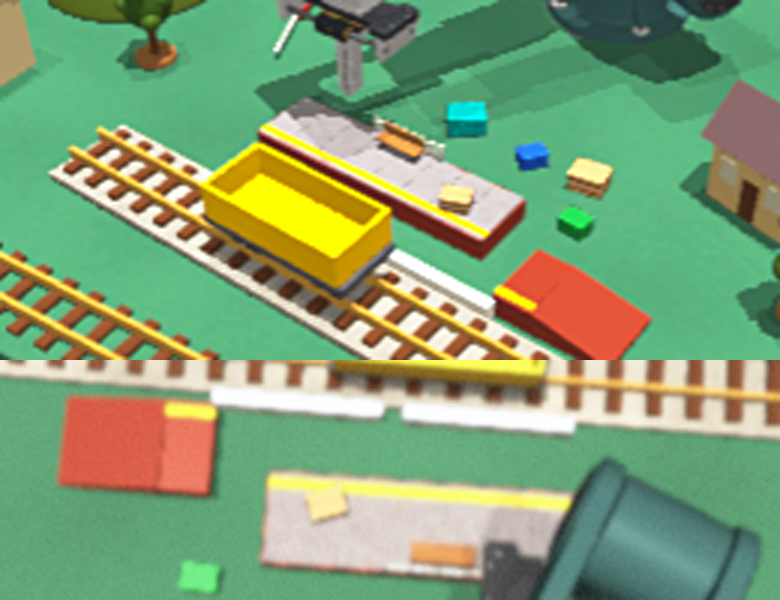

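Side and top pictures: the shut fingers (about (350,80) in the upper half) stand clear behind the platform's free end part. Now the first push.

Emit:
move_arm(
  deltas=[0,0,0,1,0,0,1,0,0,0,2,0,0,1,0,0,0,3,0,0,1,0,0,0,3.8,0,0,1,0,0,0,1,0,0,1,0,0,0,-1,0,-5,1,0,0,0,-1,-5,-7,1,0,0,0,-1,-10,-7,1],
)

```text
time: 2.4
tool_pos: [0.4342, -0.0715, 0.0821]
ee_rot: [3.14, -0.008, -0.086]
wrist_force: [1.9, 0.6, -0.1]
width: 0.0003
finger_force: 0.0
```

Emit:
move_arm(
  deltas=[0,0,0,0,-5,0,1,0,0,0,0,-10,0,1,0,0,0,0,-12,3.5,1,0,0,0,0,-12,7,1,0,0,0,0,-12,7,1],
)

```text
time: 2.9
tool_pos: [0.4368, 0.0503, 0.0033]
ee_rot: [3.141, 0.011, -0.079]
wrist_force: [0.1, -0.8, 0.3]
width: 0.0003
finger_force: 0.0
```

```bash
cat > look.py <<'E'
from bench import robot
from h import *
t=robot.snapshot("top"); o=robot.get_obs(); r0=plat(np.load("top0.npz")); T0,u,n=r0["T0"],r0["u"],r0["n"]
# yellow line on the platform: its direction & back/front via yellow pixels near z=.03
im=t["image"]; hsv=cv2.cvtColor(cv2.resize(im,None,fx=4,fy=4,interpolation=cv2.INTER_CUBIC),cv2.COLOR_RGB2HSV)
m=(abs(hsv[...,0].astype(int)-29)<5)&(hsv[...,1]>75)&(hsv[...,2]>200)
v,w=np.nonzero(m); P=plane(t,(np.c_[w,v]+.5)/4-.5,.0302)[:,:2]
X=np.c_[(P-T0)@n,(P-T0)@u]*1000
X=X[(X[:,0]>-130)&(X[:,0]<4)&(X[:,1]>-260)&(X[:,1]<172)]
vx,vy,x,y=cv2.fitLine(X.astype(np.float32),cv2.DIST_HUBER,0,1,.001).ravel()
d=(X-[x,y])@[-vy,vx]; Y=X[abs(d)<5]; s=vx/vy
# front edge: extreme of non-line? report the line centre at ends
print("yellow line slope rad %.4f  x at y=0: %.1f  y range %.1f %.1f  thick %.1f"%(s,x-s*y,*np.percentile(Y[:,1],[.3,99.7]),np.ptp(np.percentile(d,[5,95]))))
p=o["tool_pos"]; q=np.array([(p[:2]-T0)@n,(p[:2]-T0)@u])*1000
print("tcp track xy",q.round(1),"z",p[2].round(4),"F",o["wrist_force"].round(2),o["time"])
E
python3 look.py; sed 's/robot.snapshot("top")/dict(np.load("top0.npz"))/' look.py | python3 -
```

```text
yellow line slope rad 0.0052  x at y=0: -70.3  y range -224.7 112.0  thick 11.5
tcp track xy [-184.5   47.2] z 0.006 F [ 0.27  0.36 -1.16] 2.95
yellow line slope rad -0.0115  x at y=0: -72.9  y range -224.5 112.6  thick 20.9
tcp track xy [-184.5   47.2] z 0.006 F [ 0.27  0.36 -1.16] 2.95
```

```bash
sed -i 's/hsv\[...,1\]>75/hsv[...,1]>125/' look.py; python3 look.py; sed 's/robot.snapshot("top")/dict(np.load("top0.npz"))/' look.py | python3 -
python3 - <<'E'
from bench import robot
import cv2,numpy as np
t=robot.snapshot("top"); cv2.imwrite("pics/a2.png",cv2.resize(t["image"][140:240,200:460],(780,300),interpolation=cv2.INTER_CUBIC)[:,:,::-1])
E
```

```text
yellow line slope rad -0.0009  x at y=0: -71.8  y range -225.0 110.3  thick 5.9
tcp track xy [-182.4   46.9] z 0.008 F [ 0.86 -0.54 -0.43] 3.0
yellow line slope rad -0.0068  x at y=0: -72.6  y range -224.7 112.6  thick 5.9
tcp track xy [-182.4   46.9] z 0.008 F [ 0.86 -0.54 -0.43] 3.0
```

View pics/a2.png

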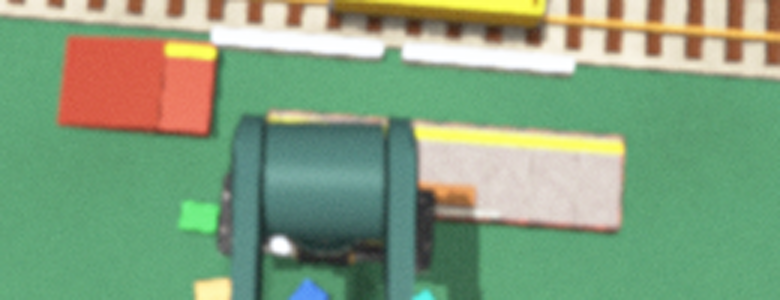

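Top picture: the gripper is behind the ramp-end part (about (320,230) in the crop). The platform has barely moved: its right end is at (625,145), about 1 px further on. So rows lag or the gap was larger. I'll push the ramp end and hold, so I can read where it is.

Emit:
move_arm(
  deltas=[0,0,0,1,0,0,1,0,0,0,2,0,0,1,0,0,0,3,0,0,1,0,0,0,3.5,0,0,1,0,0,0,4,0,0,1,0,0,0,4,0,0,1,0,0,0,4,0,0,1],
)

```text
time: 3.75
tool_pos: [0.4808, 0.046, 0.0078]
ee_rot: [3.141, 0.001, -0.081]
wrist_force: [0.0, 0.3, 0.3]
width: 0.0006
finger_force: 0.0
```

```bash
python3 look.py; python3 look.py
```

```text
yellow line slope rad -0.0053  x at y=0: -72.4  y range -224.9 -35.5  thick 5.9
tcp track xy [-142.7   46.9] z 0.0077 F [-0.49  0.25 -0.08] 3.8
yellow line slope rad -0.0046  x at y=0: -72.3  y range -224.9 -35.5  thick 5.9
tcp track xy [-142.7   46.9] z 0.0078 F [-0.23  0.53  0.09] 3.85
```

```bash
python3 - <<'E'
from bench import robot
import cv2,numpy as np
t=robot.snapshot("side"); np.savez("s2.npz",**t); cv2.imwrite("pics/a3.png",cv2.resize(t["image"][150:240,220:360],(784,504),interpolation=cv2.INTER_CUBIC)[:,:,::-1])
E
```

```text
(no output)
```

View pics/a3.png

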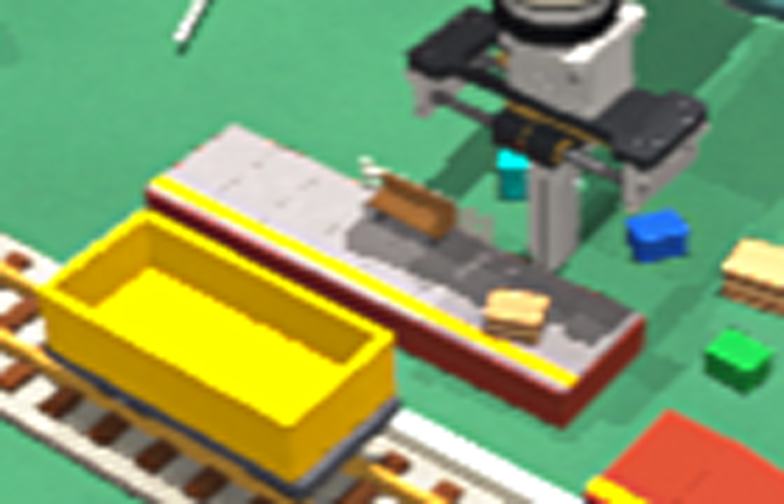

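Side picture: the shut fingers, at crop (550,260), stand at or just behind the back edge. The ramp-end deck corners are at (642,318) and (575,382). I'll cross-check both cameras in world coordinates.

```bash
python3 - <<'E'
from h import *
s=np.load("s2.npz"); f=lambda x,y:[220+x/5.6,150+y/5.6]
r=plat(np.load("top0.npz"));C=r["front_mid"]
pts=[f(642,318),f(575,382),f(235,125),f(152,185)]
print(plane(s,pts,.03)[:,:2].round(4))
print("top-cam:",[(C+a*r["v"]-b*r["nv"]).round(4) for a,b in((.17,.09),(.17,0),(-.17,.09),(-.17,0))])
P=cloud(s); 
for y in range(200,262,10): print(y,P[int(150+y/5.6),int(220+545/5.6)].round(3),P[int(150+y/5.6),int(220+570/5.6)].round(3))
from bench import robot
print(robot.get_obs()["tool_pos"])
E
```

```text
[[ 0.4821  0.1147]
 [ 0.554   0.1091]
 [ 0.4547 -0.22  ]
 [ 0.5369 -0.2265]]
top-cam: [array([0.4785, 0.1131]), array([0.5682, 0.1064]), array([ 0.4529, -0.2259]), array([ 0.5427, -0.2327])]
200 [0.487 0.045 0.101] [0.483 0.059 0.103]
210 [0.486 0.045 0.091] [0.484 0.06  0.096]
220 [0.487 0.045 0.083] [0.485 0.06  0.088]
230 [0.486 0.045 0.074] [0.486 0.061 0.08 ]
240 [0.487 0.046 0.07 ] [0.482 0.059 0.072]
250 [0.485 0.045 0.059] [0.484 0.06  0.065]
260 [0.491 0.048 0.056] [ 0.424  0.026 -0.002]
[0.48066536 0.04603764 0.00783952]
```

```bash
python3 - <<'E'
from h import *
s=np.load("s2.npz")
for z in(.008,.03,.045): print(z,plane(s,[[276,170.7]],z).round(3),"now",plane(s,[[220+552/5.6,150+268/5.6]],z).round(3))
K,D,M,o=cam(s)
def proj(X):
    c=(np.array(X)-o)@M; return cv2.projectPoints((c*[1,-1,-1]).reshape(-1,1,3),np.zeros(3),np.zeros(3),K,D)[0][0,0]
for z in(.008,.03,.05):
    a=proj([.489,.046,z]);print(z,a,((a-[220,150])*5.6).round())
print("wagon etc; edge",((proj([.4734,.046,.03])-[220,150])*5.6).round())
t=np.load("top0.npz");P=cloud(t)
# fence-free back edge by depth: column through deck
for c in(300,385,400):
    print(c,[tuple((P[r,c]*1000).round().astype(int)) for r in range(203,222)])
E
```

```text
0.008 [[ 0.394 -0.199  0.008]] now [[0.448 0.029 0.008]]
0.03 [[ 0.418 -0.18   0.03 ]] now [[0.47  0.043 0.03 ]]
0.045 [[ 0.434 -0.168  0.045]] now [[0.486 0.052 0.045]]
0.008 [316.63204396 205.79797867] [541. 312.]
0.03 [316.68102192 201.10230427] [541. 286.]
0.05 [316.72637626 196.75376226] [542. 262.]
wagon etc; edge [554. 273.]
300 [(np.int64(488), np.int64(75), np.int64(35)), (np.int64(487), np.int64(75), np.int64(28)), (np.int64(483), np.int64(75), np.int64(33)), (np.int64(481), np.int64(75), np.int64(27)), (np.int64(477), np.int64(75), np.int64(32)), (np.int64(475), np.int64(75), np.int64(29)), (np.int64(475), np.int64(75), np.int64(6)), (np.int64(474), np.int64(75), np.int64(-3)), (np.int64(471), np.int64(75), np.int64(-2)), (np.int64(467), np.int64(75), np.int64(0)), (np.int64(465), np.int64(75), np.int64(-3)), (np.int64(461), np.int64(75), np.int64(4)), (np.int64(459), np.int64(75), np.int64(-2)), (np.int64(456), np.int64(75), np.int64(-5)), (np.int64(453), np.int64(75), np.int64(-5)), (np.int64(450), np.int64(75), np.int64(3)), (np.int64(447), np.int64(75), np.int64(0)), (
[... 1176 characters left out ...]
 (np.int64(478), np.int64(-208), np.int64(33)), (np.int64(476), np.int64(-209), np.int64(29)), (np.int64(472), np.int64(-208), np.int64(32)), (np.int64(470), np.int64(-208), np.int64(32)), (np.int64(467), np.int64(-208), np.int64(30)), (np.int64(464), np.int64(-209), np.int64(29)), (np.int64(461), np.int64(-207), np.int64(34)), (np.int64(459), np.int64(-209), np.int64(26)), (np.int64(455), np.int64(-208), np.int64(32)), (np.int64(454), np.int64(-210), np.int64(19)), (np.int64(453), np.int64(-214), np.int64(3)), (np.int64(451), np.int64(-214), np.int64(0)), (np.int64(447), np.int64(-213), np.int64(2)), (np.int64(445), np.int64(-213), np.int64(2)), (np.int64(442), np.int64(-213), np.int64(2))]
```

Both side pictures put the visible fingertips at z≈0.045 where the TCP reads 0.008. So the shut fingertips end about 37 mm above the reported TCP, and I'm hovering over the deck. I'll back out, go lower and check.

Emit:
move_arm(
  deltas=[0,0,0,-4,0,0,1,0,0,0,-4.5,0,0,1,0,0,0,-4.5,0,1.5,1,0,0,0,-4.5,0,2.5,1,0,0,0,-4.5,0,2.5,1],
)

```text
time: 4.4
tool_pos: [0.435, 0.0496, -0.0184]
ee_rot: [3.141, 0.003, -0.081]
wrist_force: [0.4, 0.3, 0.2]
width: 0.0006
finger_force: 0.0
```

```bash
python3 - <<'E'
from bench import robot
from h import *
t=robot.snapshot("side"); np.savez("s3.npz",**t); o=robot.get_obs(); print(o["tool_pos"],o["wrist_force"])
P=cloud(t); p=o["tool_pos"]
m=(np.hypot(P[...,0]-p[0]-.004,P[...,1]-p[1])<.022)&(P[...,2]<.09)&(t["image"].max(2).astype(int)-t["image"].min(2)<35)
v,u=np.nonzero(m); print("grey finger px rows",v.min(),v.max(),"lowest z",np.sort(P[m][:,2])[:8].round(3))
cv2.imwrite("pics/a4.png",cv2.resize(t["image"][150:240,220:360],(784,504),interpolation=cv2.INTER_CUBIC)[:,:,::-1])
E
```

```text
[ 0.43576489  0.04961225 -0.01763211] [ 0.15537143  0.07327414 -0.64041512]
grey finger px rows 180 202 lowest z [-0.002 -0.001 -0.001 -0.    -0.    -0.     0.     0.001]
```

View pics/a4.png

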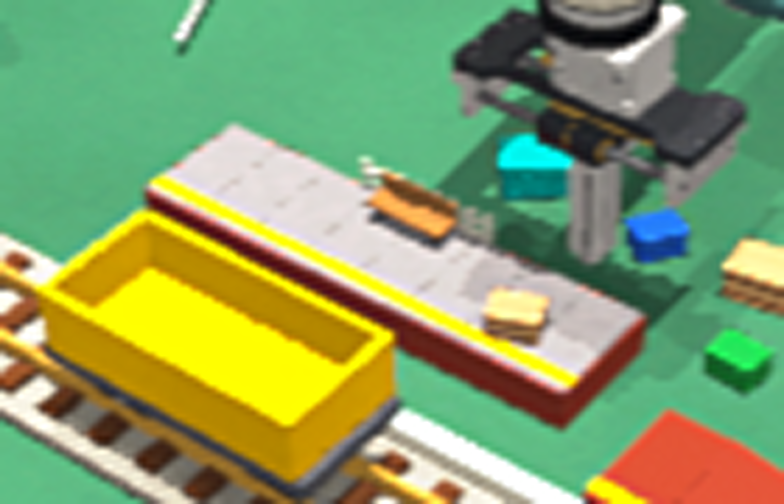

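Side picture: the fingers, tip at crop (590,262), are now behind the platform with TCP reading −0.018 and no contact, which confirms the offset. I'll go 8 mm lower and push the ramp end.

Emit:
move_arm(
  deltas=[0,0,0,0,0,0.8,1,0,0,0,1.2,0,0.8,1,0,0,0,2.4,0,0.8,1,0,0,0,3.2,0,0.8,1,0,0,0,4,0,0.8,1,0,0,0,4.6,0,0.8,1,0,0,0,5,0,0.8,1,0,0,0,5,0,0.8,1],
)

```text
time: 5.25
tool_pos: [0.4869, 0.0454, -0.025]
ee_rot: [3.141, -0.001, -0.081]
wrist_force: [-0.0, -0.2, 0.1]
width: 0.0006
finger_force: 0.0
```

```bash
python3 look.py
```

```text
yellow line slope rad 0.0985  x at y=0: -51.7  y range -231.4 -32.1  thick 5.7
tcp track xy [-136.7   46.7] z -0.025 F [-0.26 -0.42 -1.52] 5.3
```

Emit:
move_arm(
  deltas=[0,0,0,-4.5,0,0,1,0,0,0,-4.5,0,-5,1,0,0,0,-4.5,4,-7,1,0,0,0,-4.5,9,-7,1,0,0,0,-4.5,14,-7,1,0,0,0,-4.5,19,-7,1,0,0,0,-4.5,21.3,-5,1,0,0,0,-4.5,21.3,-1,1],
)

```text
time: 6.1
tool_pos: [0.4274, -0.1687, -0.0118]
ee_rot: [3.136, -0.01, -0.086]
wrist_force: [1.1, 0.1, -0.7]
width: 0.0004
finger_force: 0.0
```

Emit:
move_arm(
  deltas=[0,0,0,1,0,1,1,0,0,0,2.5,0,1,1,0,0,0,3.5,0,1,1,0,0,0,4.5,0,1,1,0,0,0,5.4,0,1,1,0,0,0,6.3,0,1,1,0,0,0,7,0,1,1,0,0,0,7.3,0,1,1],
)

```text
time: 6.9
tool_pos: [0.4974, -0.1691, -0.0247]
ee_rot: [3.141, -0.0, -0.081]
wrist_force: [-2.2, 0.3, 2.2]
width: 0.0003
finger_force: 1.1
```

```bash
python3 look.py
```

```text
yellow line slope rad -0.1052  x at y=0: -38.3  y range -151.0 117.8  thick 6.0
tcp track xy [-108.5 -166.2] z -0.0247 F [-0.9  -0.34  1.34] 6.95
```

Emit:
move_arm(
  deltas=[0,0,0,-4.5,0,0,1,0,0,0,-5.5,0,-4,1,0,0,0,-5.5,-4,-7,1,0,0,0,-5.5,-9,-7,1,0,0,0,-5.5,-14,-7,1,0,0,0,-5.5,-19,-7,1,0,0,0,-5.5,-22,-5,1,0,0,0,-5.5,-22,-1,1],
)

```text
time: 7.75
tool_pos: [0.4641, 0.0586, -0.0116]
ee_rot: [-3.139, -0.011, -0.076]
wrist_force: [1.3, -0.2, -0.9]
width: 0.0007
finger_force: 0.0
```

Emit:
move_arm(
  deltas=[0,0,0,1,0,1,1,0,0,0,2.5,0,1,1,0,0,0,3.5,0,1,1,0,0,0,4.2,0,1,1,0,0,0,4.9,0,1,1,0,0,0,5.4,0,1,1,0,0,0,5.7,0,1,1,0,0,0,5.7,0,1,1],
)

```text
time: 8.55
tool_pos: [0.5172, 0.0499, -0.0247]
ee_rot: [3.141, -0.001, -0.081]
wrist_force: [0.3, -1.1, 1.2]
width: 0.0002
finger_force: 0.0
```

```bash
python3 look.py
```

```text
yellow line slope rad 0.0038  x at y=0: -19.0  y range -227.1 170.8  thick 5.6
tcp track xy [-106.8   53.7] z -0.0248 F [-0.15  0.17  1.03] 8.6
```

Emit:
move_arm(
  deltas=[0,0,0,0.2,0,0,1,0,0,0,0.4,0,0,1,0,0,0,0.5,0,0,1,0,0,0,0.5,0,0,1],
)

```text
time: 9.0
tool_pos: [0.5215, 0.0498, -0.025]
ee_rot: [-3.142, 0.0, -0.081]
wrist_force: [-1.0, 1.4, 0.1]
width: 0.0008
finger_force: 0.8
```

Emit:
move_arm(
  deltas=[0,0,0,-3.5,0,0,1,0,0,0,-4.5,0,-4,1,0,0,0,-4.5,4,-7,1,0,0,0,-4.5,9,-7,1,0,0,0,-4.5,14,-7,1,0,0,0,-4.5,19,-7,1,0,0,0,-4.5,22,-5,1,0,0,0,-4.5,22,-1,1],
)

```text
time: 9.8
tool_pos: [0.4627, -0.1723, -0.0116]
ee_rot: [3.135, -0.011, -0.086]
wrist_force: [0.5, -0.2, -0.7]
width: 0.0005
finger_force: 0.0
```

```bash
python3 look.py
```

```text
yellow line slope rad 0.0216  x at y=0: -15.9  y range -181.0 171.4  thick 5.8
tcp track xy [-150.7 -167.4] z -0.0212 F [-2.38  1.18 -3.94] 9.85
```

Emit:
move_arm(
  deltas=[0,0,0,1,0,1,1,0,0,0,2.5,0,1,1,0,0,0,3.7,0,1,1,0,0,0,4.4,0,1,1,0,0,0,4.8,0,1,1,0,0,0,5,0,1,1,0,0,0,5.1,0,1,1,0,0,0,5.1,0,1,1],
)

```text
time: 10.65
tool_pos: [0.508, -0.1699, -0.0248]
ee_rot: [3.141, 0.003, -0.081]
wrist_force: [-5.0, 0.1, 3.2]
width: 0.0003
finger_force: 2.6
```

```bash
python3 look.py
```

```text
yellow line slope rad -0.0138  x at y=0: -13.6  y range -149.1 171.0  thick 6.1
tcp track xy [ -98.1 -166.1] z -0.0249 F [-4.81 -0.08  3.9 ] 10.7
```

Emit:
move_arm(
  deltas=[0,0,0,-3,0,0,1,0,0,0,-4.5,0,-4,1,0,0,0,-4.5,-4,-7,1,0,0,0,-4.5,-9,-7,1,0,0,0,-4.5,-14,-7,1,0,0,0,-4.5,-19,-7,1,0,0,0,-4.5,-22,-5,1,0,0,0,-4.5,-22,-1,1],
)

```text
time: 11.5
tool_pos: [0.4872, 0.0569, -0.0115]
ee_rot: [-3.139, -0.012, -0.076]
wrist_force: [0.9, -0.7, -0.0]
width: 0.0003
finger_force: 0.0
```

```bash
sed -i 's/X\[:,1\]<172/X[:,1]<140/' look.py; python3 look.py
```

```text
yellow line slope rad -0.0143  x at y=0: -13.4  y range -224.5 111.9  thick 6.0
tcp track xy [-145.2   55.9] z -0.021 F [-3.17 -1.79 -3.3 ] 11.55
```

Emit:
move_arm(
  deltas=[0,0,0,1,0,1,1,0,0,0,2.5,0,1,1,0,0,0,3.5,0,1,1,0,0,0,4,0,1,1,0,0,0,4.2,0,1,1,0,0,0,4.4,0,1,1,0,0,0,4.4,0,1,1,0,0,0,4.4,0,1,1],
)

```text
time: 12.35
tool_pos: [0.5258, 0.0492, -0.0249]
ee_rot: [3.141, 0.001, -0.081]
wrist_force: [-3.7, 0.1, 2.2]
width: 0.0007
finger_force: 1.6
```

```bash
python3 look.py
```

```text
yellow line slope rad 0.0016  x at y=0: -10.8  y range -226.7 -23.0  thick 5.5
tcp track xy [-98.   53.7] z -0.025 F [-4.04 -0.31  3.08] 12.4
```

Emit:
move_arm(
  deltas=[0,0,0,0.1,0,0,1,0,0,0,0.1,0,0,1,0,0,0,0.1,0,0,1],
)

```text
time: 12.7
tool_pos: [0.5257, 0.0493, -0.025]
ee_rot: [3.141, 0.003, -0.081]
wrist_force: [-6.7, -0.1, 4.7]
width: 0.0007
finger_force: 3.2
```

Emit:
move_arm(
  deltas=[0,0,0,-3,0,0,1,0,0,0,-5,0,-4,1,0,0,0,-5,4,-7,1,0,0,0,-5,9,-7,1,0,0,0,-5,14,-7,1,0,0,0,-5,19,-7,1,0,0,0,-5,24,-7,1,0,0,0,-5,29,-7,1],
)

```text
time: 13.5
tool_pos: [0.4546, -0.2384, 0.0454]
ee_rot: [3.14, -0.003, -0.081]
wrist_force: [0.1, 0.3, -0.5]
width: 0.0006
finger_force: 0.0
```

Emit:
move_arm(
  deltas=[0,0,0,0,2.8,0,1,0,0,0,5,2.8,0,1,0,0,0,10,2.8,0,1,0,0,0,10.3,2.8,3,1,0,0,0,10.3,2.8,6,1,0,0,0,10.3,2.8,7,1,0,0,0,10.3,2.8,7,1],
)

```text
time: 14.2
tool_pos: [0.5531, -0.2713, -0.0273]
ee_rot: [-3.14, 0.003, -0.081]
wrist_force: [0.5, -0.5, 0.3]
width: 0.0003
finger_force: 0.0
```

```bash
python3 look.py; python3 - <<'E'
from bench import robot
from h import *
t=robot.snapshot("side"); np.savez("s4.npz",**t)
cv2.imwrite("pics/a5.png",cv2.resize(t["image"][140:260,180:380],(800,480),interpolation=cv2.INTER_CUBIC)[:,:,::-1])
E
```

```text
yellow line slope rad 0.0021  x at y=0: -10.9  y range -195.1 111.4  thick 5.5
tcp track xy [ -43.6 -264.2] z -0.0252 F [1.13 0.11 0.33] 14.25
```

View pics/a5.png

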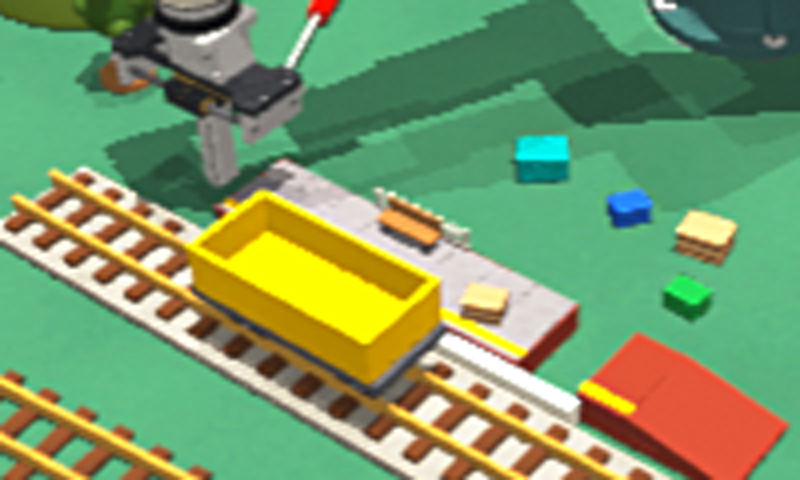

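Side picture: the platform lies along the kerb, with the fingers at (218,175) standing off its free end and the ramp gap at (570,350). Slide now.

Emit:
move_arm(
  deltas=[0,0,0,0,-1.5,0,1,0,0,0,0,-2.5,0,1,0,0,0,0,-3.3,0,1,0,0,0,0,-4.1,0,1,0,0,0,0,-4.9,0,1,0,0,0,0,-5.6,0,1,0,0,0,0,-6.2,0,1,0,0,0,0,-6.2,0,1],
)

```text
time: 15.1
tool_pos: [0.5594, -0.2086, -0.0254]
ee_rot: [-3.14, 0.001, -0.08]
wrist_force: [0.2, 0.1, -0.4]
width: 0.0005
finger_force: 0.1
```

```bash
sed -i 's/-1(0,0)//' look.py; python3 look.py
```

```text
yellow line slope rad 0.0010  x at y=0: -11.5  y range -125.4 139.1  thick 5.5
tcp track xy [ -44.1 -200.6] z -0.0258 F [ 1.23 -0.12  0.12] 15.15
```

Emit:
move_arm(
  deltas=[0,0,0,0,-0.7,0,1,0,0,0,0,-1.2,0,1,0,0,0,0,-1.5,0,1,0,0,0,0,-1.6,0,1,0,0,0,0,-1.7,0,1,0,0,0,0,-1.8,0,1,0,0,0,0,-1.8,0,1],
)

```text
time: 15.85
tool_pos: [0.561, -0.1921, -0.025]
ee_rot: [-3.141, 0.0, -0.081]
wrist_force: [-0.3, 0.3, -0.0]
width: 0.0004
finger_force: 0.3
```

Emit:
move_arm(
  deltas=[0,0,0,0,-0.1,0,1,0,0,0,0,-0.2,0,1,0,0,0,0,-0.3,0,1,0,0,0,0,-0.3,0,1],
)

```text
time: 16.25
tool_pos: [0.5611, -0.1903, -0.025]
ee_rot: [3.14, 0.0, -0.081]
wrist_force: [-0.8, -4.3, -0.9]
width: 0.0004
finger_force: 2.1
```

Emit:
move_arm(
  deltas=[0,0,0,0,-0.1,0,1,0,0,0,0,-0.1,0,1,0,0,0,0,-0.1,0,1],
)

```text
time: 16.55
tool_pos: [0.561, -0.1903, -0.0249]
ee_rot: [3.138, 0.0, -0.082]
wrist_force: [-1.3, -6.9, -0.6]
width: 0.0005
finger_force: 3.2
```

```bash
python3 look.py; python3 - <<'E'
from bench import robot
from h import *
t=robot.snapshot("top"); np.savez("t5.npz",**t)
cv2.imwrite("pics/a6.png",cv2.resize(t["image"][140:220,200:460],(780,240),interpolation=cv2.INTER_CUBIC)[:,:,::-1])
E
```

```text
yellow line slope rad -0.0004  x at y=0: -11.5  y range -105.2 139.0  thick 5.5
tcp track xy [ -43.5 -182.2] z -0.0248 F [-0.99 -6.21 -1.48] 16.6
```

View pics/a6.png

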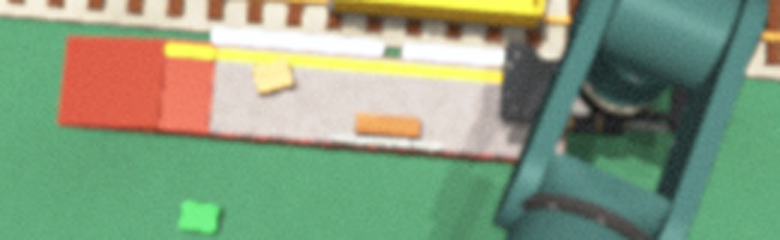

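Top picture: the deck meets the ramp at crop (212,95) and the front is tight along both kerb strips. The crate is upright at (273,78). Next I move round to the ramp-end push.

Emit:
move_arm(
  deltas=[0,0,0,0,2,0,1,0,0,0,0,2,-5,1,0,0,0,-5,2,-7,1,0,0,0,-9.9,2,-7,1,0,0,0,-9.9,-3,-7,1,0,0,0,-9.9,-8,-7,1,0,0,0,-9.9,-13,-7,1,0,0,0,-9.9,-18,-7,1],
)

```text
time: 17.45
tool_pos: [0.4771, 0.0017, 0.0456]
ee_rot: [-3.139, -0.001, -0.082]
wrist_force: [1.5, -0.6, 0.2]
width: 0.0007
finger_force: 0.0
```

Emit:
move_arm(
  deltas=[0,0,0,0,-5,0,1,0,0,0,0,-10,0,1,0,0,0,0,-11,0,1,0,0,0,0,-11,4,1,0,0,0,0,-11,7,1,0,0,0,0,-11,7,1,0,0,0,0,-11,7,1],
)

```text
time: 18.15
tool_pos: [0.4859, 0.1086, -0.0249]
ee_rot: [-3.141, 0.001, -0.082]
wrist_force: [0.4, 0.5, -0.3]
width: 0.0005
finger_force: 0.0
```

```bash
python3 look.py
```

```text
yellow line slope rad -0.0019  x at y=0: -11.6  y range -168.5 139.2  thick 5.9
tcp track xy [-141.3  109.8] z -0.0236 F [0.52 0.44 0.07] 18.2
```

Emit:
move_arm(
  deltas=[0,0,0,1.5,0,0,1,0,0,0,3,0,0,1,0,0,0,3.9,0,0,1,0,0,0,4.2,0,0,1,0,0,0,4.4,0,0,1,0,0,0,4.5,0,0,1,0,0,0,4.5,0,0,1],
)

```text
time: 18.9
tool_pos: [0.53, 0.1051, -0.025]
ee_rot: [3.141, 0.002, -0.081]
wrist_force: [-3.2, 0.1, 2.9]
width: 0.0003
finger_force: 1.7
```

Emit:
move_arm(
  deltas=[0,0,0,0.1,0,0,1,0,0,0,0.2,0,0,1,0,0,0,0.2,0,0,1],
)

```text
time: 19.2
tool_pos: [0.53, 0.1051, -0.0251]
ee_rot: [3.141, 0.006, -0.081]
wrist_force: [-8.8, 1.4, 7.0]
width: 0.0007
finger_force: 4.4
```

Emit:
move_arm(
  deltas=[0,0,0,0.1,0,0,1,0,0,0,0.15,0,0,1,0,0,0,0.15,0,0,1,0,0,0,0.15,0,0,1,0,0,0,0.15,0,0,1,0,0,0,0.15,0,0,1,0,0,0,0.15,0,0,1],
)

```text
time: 19.9
tool_pos: [0.5298, 0.1051, -0.0251]
ee_rot: [3.141, 0.009, -0.081]
wrist_force: [-12.5, -0.3, 9.9]
width: 0.0003
finger_force: 6.1
```

```bash
python3 -c "
from bench import robot
for i in range(4): robot.snapshot('side'); o=robot.get_obs(); print(o['wrist_force'].round(1),o['tool_pos'].round(4))"
```

```text
[-12.5   0.2   9.8] [ 0.5298  0.1051 -0.0251]
[-12.3   0.5   9.1] [ 0.5299  0.1051 -0.0251]
[-12.3  -0.2  10.3] [ 0.5299  0.1051 -0.0251]
[-13.7   0.7   9.5] [ 0.5298  0.1051 -0.0251]
```

Holding about 12.6 N, with a downward rub of about 10 N. I'll ease that a little so table friction takes less of the push.

Emit:
move_arm(
  deltas=[0,0,0,0,0,-0.1,1,0,0,0,0,0,-0.15,1,0,0,0,0,0,-0.15,1,0,0,0,0,0,-0.15,1,0,0,0,0,0,-0.15,1,0,0,0,0,0,-0.15,1,0,0,0,0,0,-0.15,1],
)

```text
time: 20.8
tool_pos: [0.5299, 0.1049, -0.0251]
ee_rot: [3.141, 0.009, -0.081]
wrist_force: [-8.6, 0.1, 3.4]
width: 0.0006
finger_force: 4.5
```

Emit:
move_arm(
  deltas=[0,0,0,0.1,0,0,1,0,0,0,0.15,0,0,1,0,0,0,0.15,0,0,1,0,0,0,0.15,0,0,1,0,0,0,0.15,0,0,1,0,0,0,0.15,0,0,1,0,0,0,0.15,0,0,1],
)

```text
time: 21.5
tool_pos: [0.5298, 0.1049, -0.025]
ee_rot: [3.14, 0.013, -0.081]
wrist_force: [-12.8, 0.0, 6.6]
width: 0.0004
finger_force: 6.4
```

Emit:
move_arm(
  deltas=[0,0,0,-1,0,0,1,0,0,0,-5,0,0,1,0,0,0,-5,0,-5,1,0,0,0,-5,5,-7,1,0,0,0,-5,10,-7,1,0,0,0,-5,15,-7,1,0,0,0,-5,20,-7,1,0,0,0,-5,22,-7,1],
)

```text
time: 22.3
tool_pos: [0.4686, -0.1145, 0.047]
ee_rot: [3.139, -0.003, -0.084]
wrist_force: [-0.5, 0.4, -0.3]
width: 0.0004
finger_force: 0.0
```

Emit:
move_arm(
  deltas=[0,0,0,0,0,4,1,0,0,0,0,0,7,1,0,0,0,1.5,0,7,1,0,0,0,3,0,7,1,0,0,0,3.9,0,7,1,0,0,0,4.2,0,7,1,0,0,0,4.5,0,7,1,0,0,0,4.5,0,7,1],
)

```text
time: 23.1
tool_pos: [0.5127, -0.1143, -0.0234]
ee_rot: [3.141, 0.001, -0.081]
wrist_force: [-0.9, 0.0, 0.5]
width: 0.0007
finger_force: 0.8
```

Emit:
move_arm(
  deltas=[0,0,0,0.1,0,0,1,0,0,0,0.2,0,0,1,0,0,0,0.3,0,0,1,0,0,0,0.3,0,0,1],
)

```text
time: 23.5
tool_pos: [0.5125, -0.1142, -0.0234]
ee_rot: [3.141, 0.007, -0.081]
wrist_force: [-10.3, 0.9, 8.0]
width: 0.0004
finger_force: 5.0
```

Emit:
move_arm(
  deltas=[0,0,0,0.05,0,-0.05,1,0,0,0,0.15,0,-0.1,1,0,0,0,0.15,0,-0.1,1,0,0,0,0.15,0,-0.1,1,0,0,0,0.15,0,-0.1,1,0,0,0,0.15,0,-0.1,1,0,0,0,0.15,0,-0.1,1,0,0,0,0.15,0,-0.1,1],
)

```text
time: 24.3
tool_pos: [0.5123, -0.1142, -0.0234]
ee_rot: [3.142, 0.011, -0.081]
wrist_force: [-10.9, 0.2, 6.2]
width: 0.0003
finger_force: 5.8
```

Emit:
move_arm(
  deltas=[0,0,0,0.07,0,0,1,0,0,0,0.07,0,0,1,0,0,0,0.07,0,0,1,0,0,0,0.07,0,0,1,0,0,0,0.07,0,0,1,0,0,0,0.07,0,0,1],
)

```text
time: 24.9
tool_pos: [0.5123, -0.1142, -0.0234]
ee_rot: [-3.142, 0.012, -0.081]
wrist_force: [-13.0, 0.1, 7.6]
width: 0.0005
finger_force: 6.7
```

Emit:
move_arm(
  deltas=[0,0,0,-0.5,0,0,1,0,0,0,-2,0,0,1,0,0,0,-6,0,0,1,0,0,0,-6,0,-5,1,0,0,0,-8,3,-10,1,0,0,0,-12,6,-13,1,0,0,0,-16,9,-13,1,0,0,0,-20,12,-13,1],
)

```text
time: 25.7
tool_pos: [0.3235, -0.2111, 0.1093]
ee_rot: [3.137, -0.006, -0.079]
wrist_force: [-0.2, -1.2, -0.2]
width: 0.0005
finger_force: 0.0
```

```bash
python3 look.py; python3 - <<'E'
from bench import robot
from h import *
t=robot.snapshot("top")
cv2.imwrite("pics/a7.png",cv2.resize(t["image"][100:240,190:460],(778,403),interpolation=cv2.INTER_CUBIC)[:,:,::-1])
E
```

```text
yellow line slope rad 0.0002  x at y=0: -10.8  y range -168.4 139.0  thick 5.8
tcp track xy [-284.8 -226.5] z 0.1086 F [-1.48 -1.85 -0.89] 25.75
```

View pics/a7.png

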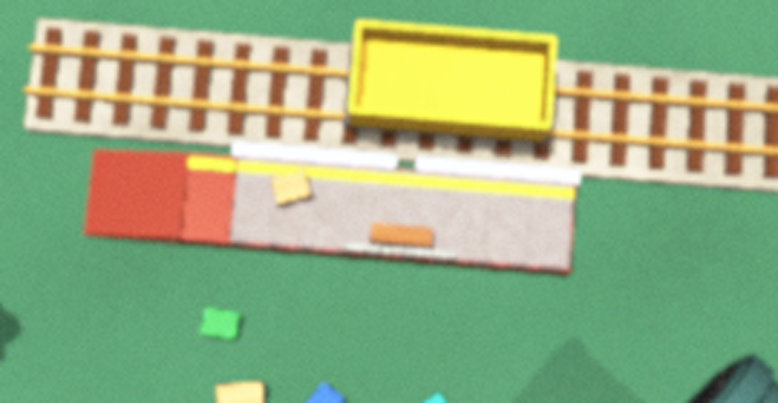

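The final picture shows the platform against the ramp at (234,205) and parallel along both kerbs. The crate is upright at (292,188) and the arm is clear. Handing in.

```bash
python3 -c "
from bench import robot
print(robot.close_job())"
```

```text
the job is handed in; nothing more can be done
None
```

The platform is flush along the kerb and against the ramp. I pressed it home at about 13 N, ramp end first, then the free end, let go, and handed the job in; no verdict came back.

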